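Lock the battery cap of the bench logger with its slot key

TASK

The bench logger has fresh batteries; lock its round black battery cap. Take the orange slot key from its wooden stand, set the blade in the cap's slot, press the cap down gently to its stop (never more than 30 N between key and cap) and, keeping it pressed, turn it clockwise a quarter turn, until its slot lies on the red marks, so that it springs back up locked. Use only the key on the cap, then put the key back upright in its stand, blade fully in the pocket, without disturbing the other things on the bench.

Things in the scene. Friction and masses are not known exactly. Their poses are not given: they have to be found in the camera images.
- meter: the bench logger, a heavy white and grey instrument box that does not move, 120 x 160 x 52 mm, with a black display and three buttons. Origin: centre of its underside on the bench; z up. Its cap's axis stands at x -18, y +32 mm in this frame; its top face is at z 52 mm
- battery_cap: round black sprung cap, 35 mm across, 3 mm proud of the housing in a 37 mm hole. This frame sinks and rises with the cap but does not turn; origin at the centre of its top face, z up. Spring: 6 N at rest, 0.3 N more per mm. Pressed, it meets a hard stop; how deep differs from logger to logger, 3.8 to 13.8 mm, so feel for it: the force rises sharply, past 14 N
- cap_turn (a joint): turn of the cap in rad, growing clockwise from above: -0.1 to 0.1 open, 1.30 to 1.60 locked, hard end stop at 1.60 (do not lean on it). A hidden lug blocks turning unless the cap is held pressed within the last 1.8 mm above its hard stop; then it turns easily (under 0.15 N m). At the locked end the spring lifts it back to rest height as the key is drawn off
- cap_slot (a point): centre of the cap's top face; x along the slot, z up; turns and sinks with the cap. Slot: straight, 25 mm long, 4.5 mm wide, 8 mm deep, closed at both ends, lip bevelled 1.6 mm, orange floor. Green marks on the housing show the slot's line when open, red when locked
- key: the slot key: orange plastic grip 30 (x) x 14 (y) x 34 mm (z) on a flat steel blade 22 (x) x 2.6 (y) mm, 27 mm long, pointing down. Origin at the centre of the blade's tip, z up through the grip, so the grip spans z 27 to 61 mm; grip it across its 14 mm thickness (along y). Symmetric under a half turn. 60 g
- key_stand: fixed wooden stand of the key: foot 60 x 50 x 6 mm, block 50 x 40 mm, top face at z 35 mm. Origin: centre of its underside. A pocket in its middle, 26.5 (x) x 7 (y) mm, 29 mm deep, takes the blade; the grip's underside then rests on the block, the key's origin 8 mm above the stand's. The key may stand in it either way round
- notebook_1: yellow notebook, 148 x 108 x 11 mm, bystander
- pen_2: white ballpoint pen, 145 mm, bystander
- bottle_1: brown dropper bottle, 102 mm high, bystander
- beaker: small clear beaker, 70 mm high, bystander
- tally_counter: round chrome hand counter, 50 x 61 x 17 mm, bystander
- forceps: steel forceps, 132 mm, bystander
- lens_tissue: white and red booklet, 50 x 74 x 10 mm, bystander

How it is judged (in metres and radians):
On the way, in this order (a step that is already met when the one before it is completed fails the run):
1. the key is lifted out of its stand (z of key in the frame of key_stand above 0.045 m), for 0.1 s.
2. the cap is pressed down and turned past 0.6 rad by the key (value of joint cap_turn above 0.6 rad and z of battery_cap in the frame of meter below 0.0535 m and contact force between key and battery_cap above 0.5 N), for 0.02 s.
At the end, for the whole second after the job is handed in: The cap is turned to its locked end (over 1.28 rad) and has sprung back up to within 1 mm of its rest height; the key stands released in its stand, blade in the pocket (tip within 5 mm of the pocket's axis, grip within 2.5 mm of resting on the block), upright within 0.08 rad and at rest (value of joint cap_turn above 1.28 rad and z of battery_cap in the frame of meter above 0.054 m and horizontal distance between key and key_stand below 0.005 m and z of key in the frame of key_stand below 0.0105 m and angle between key's own z axis and vertical below 0.08 rad and linear speed of key below 0.02 m/s); the robot touches nothing.
It fails at once if the key pushes on the cap with more than 30 N (contact force between key and battery_cap above 30 N).
It fails at once if the robot itself touches the cap (contact force between any of the fingers, the arm and battery_cap above 1 N).
It fails at once if a bystander is displaced by more than 20 mm (distance of any of notebook_1, pen_2, bottle_1, beaker, tally_counter, forceps, lens_tissue from where it was at the start of the episode above 0.02 m).
It also fails if it takes over 72 s, if anything falls off the work surface, if the arm or the gripper's body presses on something with over 40 N, if the wrist force passes 120 N, or if a joint passes its speed limit or range.

ROBOT

A 7-joint arm with a two-finger parallel gripper is mounted at the origin on a cart in front of the work surface, level with it; the furniture and walls round the work are solid. World frame = base frame: x ahead of the robot, y to its left, z up, the work surface at z = 0. Lengths are in m, angles in degrees, forces in N, time in s.
With the tool pointing down it reaches from about 0.425 to 0.875 m from the base axis. Payload 4.7 kg.
Tool frame: the origin (TCP) lies on the centre line of the jaws, within the pads' length; the fingertips stand 19 mm ahead of it and the grasp point (between the pads) is the TCP; z points along the fingers, y is the line along which they close (so a half turn about z gives the same grasp; the last joint's range is limited). The gripper opens to 87 mm and grips with 3 to 60 N. Pads are 19 mm wide; open, the fingers measure 117 mm over their backs; the gripper's body (75 mm by 190 mm) begins 51 mm behind the grasp point.
Start: joints at [-64.624, 18.392, -4.016, 83.108, 1.295, 78.541, -3.26], TCP at [0.27, 0.591, 0.242] pointing down, gripper open.
Joint ranges: [-163.93, 163.93], [-17.29, 119.83], [-79.2, 71.16], [3.27, 140.29], [-89.18, 269.18], [5.43, 117.66], [-154.24, 154.24]. Speed limits (degrees/s): [147.25, 147.25, 180, 180, 180, 180, 180].

INTERFACE

Orientations are given as [roll, pitch, yaw] about the fixed x, y, z axes, in that order (R = Rz(yaw) Ry(pitch) Rx(roll)).
In Python, from cell import env, imaging gives the robot as it stands.
- The arm moves only by the shell command python3 -m crank 'ROWS' [OPENING] [FORCE]. ROWS is JSON, a list of rows, each an object of numbers: "x", "y", "z": the shift along the tool's x, y, z in m; "turn": the turn about the tool's z in rad. In form: [{"x": .., "y": .., "z": .., "turn": ..}, ...]. A call has 1 to 12 rows; each row is the pose to reach, as a shift and turn from the pose commanded when the call began, along the tool's axes at that moment; what a row does not reach only later rows make up. A row lasts 1/8 s, in which the tool goes at most 62.5 mm and 10.7 degrees, less where a joint would pass 70% of its speed; a pose out of reach is approached as far as the arm can. A call with a gripper value outside its range is refused whole. OPENING is the finger opening in m, from 0 to 0.087, set as the call begins (- or left out, the last holds). The fingers move at their own pace and stop on an object; FORCE is the grip in N (left out, the last holds). Time passes only in rows, so rows that repeat a pose let the fingers close. It gives the time, the measured TCP pose, the force, the opening and the grip force at its end, in the units of the state.
- env.get_obs(): the state, without advancing time (a new reading comes with each control period).
- imaging.read_camera(name): name is "scene" or "side" or "wrist"; returns the picture (384x512x3 uint8, red, green, blue); there is no depth.
- imaging.get_calibration(name): a dict with "camera_matrix" (3x3 intrinsics, pixels), "k1" (the pictures are not rectified: a ray, as slopes to the right and down, at radius r is drawn at 1 + k1 r^2 times it, then the intrinsics apply), "position" and "attitude" of the camera in the world. Camera axes: x right, y up, looking along -z (the intrinsics and any distortion apply to the point x, -y, -z); pixel columns grow to the right and rows downward; lengths in m; the calibration is good to about 2 mm. A picture is of the moment at which its call begins: read the wrist's pose just before it. get_calibration takes no time and is no camera call; for the wrist camera it gives the pose at the moment of the call.
- env.sign_off(): hands the job in; it is judged then, once.
The state is a dict: "time_s": time; "qpos": joint angles; "joint_velocities": joint speeds; "effort": joint torques, N m; "tool_pos": TCP position; "tool_rot": TCP orientation; "force": force on the tool from outside, world axes, zero at the start; "wrist_torque": the same for the moment, N m; "grip_width": finger opening in m; "grasp_force": force on a finger pad.
Only numpy, scipy, OpenCV 4.12 (cv2) and the standard library are available. Lean on these libraries where they do the work, as an engineer would, in place of code of your own. Each camera call takes 0.05 s, during which the arm holds its last target. There are 200 camera calls.

## Working session

There is one attempt and no reset: what is moved stays moved. The work goes in short steps, Python scripts to look and compute and a shell command to move; the robot and the scene stay as the last step left them, time stands still between calls to the robot, and variables do not carry over. Pictures are saved under pics/ and viewed, at most 10 in all, crops included, and the job is handed in when it is done.

```bash
ls; mkdir -p pics; cat > h.py <<'E'
import numpy as np, cv2
from cell import env, imaging
from scipy.spatial.transform import Rotation as R
def att(c):
    a=np.array(c["attitude"],float)
    return a if a.shape==(3,3) else R.from_euler('xyz',a,degrees=True).as_matrix()
def ray(c,uv):
    K=np.array(c["camera_matrix"]);k=c["k1"]
    d=np.array([(uv[0]-K[0,2])/K[0,0],(uv[1]-K[1,2])/K[1,1]]);s=d.copy()
    for _ in range(30): s=d/(1+k*(s@s))
    return np.array(c["position"]),att(c)@np.array([s[0],-s[1],-1.])
def at(c,uv,z):
    p,d=ray(c,uv);return p+d*(z-p[2])/d[2]
def proj(c,P):
    K=np.array(c["camera_matrix"]);q=att(c).T@(np.array(P)-c["position"])
    s=np.array([q[0],-q[1]])/-q[2];s=s*(1+c["k1"]*(s@s))
    return np.array([K[0,0]*s[0]+K[0,2],K[1,1]*s[1]+K[1,2]])
def totool(o,P): # world delta in tool axes
    return R.from_euler('xyz',o["tool_rot"],degrees=True).as_matrix().T@(np.array(P)-o["tool_pos"])
E
python3 - <<'E'
from h import *
o=env.get_obs();print({k:np.round(v,4) for k,v in o.items()})
for n in("scene","side","wrist"):
    c=imaging.get_calibration(n);print(n,c)
    cv2.imwrite(f"pics/{n}0.png",imaging.read_camera(n)[:,:,::-1])
a=[cv2.imread(f"pics/{n}0.png") for n in("scene","side")]
cv2.imwrite("pics/scene0b.png",cv2.resize(a[0],(800,600),interpolation=cv2.INTER_CUBIC))
E
```

```text
pics
{'time_s': np.float64(0.0), 'qpos': array([-64.6244,  18.4385,  -4.0154,  83.1754,   1.2948,  78.542 ,
        -3.2602]), 'joint_velocities': array([-0.0079, -0.0036, -0.0636,  0.0684, -0.0962,  0.0315, -0.0341]), 'effort': array([-5.00000e-04, -4.91279e+01, -4.04000e-01, -3.12537e+01,
       -6.37000e-02,  4.35000e-02,  2.00000e-04]), 'tool_pos': array([0.2701, 0.5907, 0.2405]), 'tool_rot': array([-1.798894e+02,  5.700000e-03,  1.554338e+02]), 'force': array([0.2363, 0.6239, 0.248 ]), 'wrist_torque': array([-0.0326, -0.0253,  0.0016]), 'grasp_force': np.float64(0.0), 'grip_width': np.float64(0.0868)}
scene {'camera_matrix': array([[349.4748316 ,   0.        , 261.33871928],
       [  0.        , 349.4748316 , 192.40445815],
       [  0.        ,   0.        ,   1.        ]]), 'k1': -0.044386708648999434, 'position': array([-0.0779127 , -0.87760751,  0.57937371]), 'attitude': array([ 65.22998831,  -0.82418013, -34.83471114])}
side {'camera_matrix': array([[417.20001265,   0.        , 261.0732361 ],
       [  0.        , 417.20001265, 192.13380455],
       [  0.        ,   0.        ,   1.        ]]), 'k1': -0.00895655640660993, 'position': array([0.52719799, 1.0320656 , 0.52498715]), 'attitude': array([  65.69187315,   -0.3300401 , -177.36757244])}
wrist {'camera_matrix': array([[267.87463159,   0.        , 254.94612512],
       [  0.        , 267.87463159, 191.94780871],
       [  0.        ,   0.        ,   1.        ]]), 'k1': 0.012182530047262378, 'position': array([0.19906982, 0.62294998, 0.38306046]), 'attitude': array([-16.35109755,   0.09217685,  65.36308117])}
```

View pics/scene0b.png

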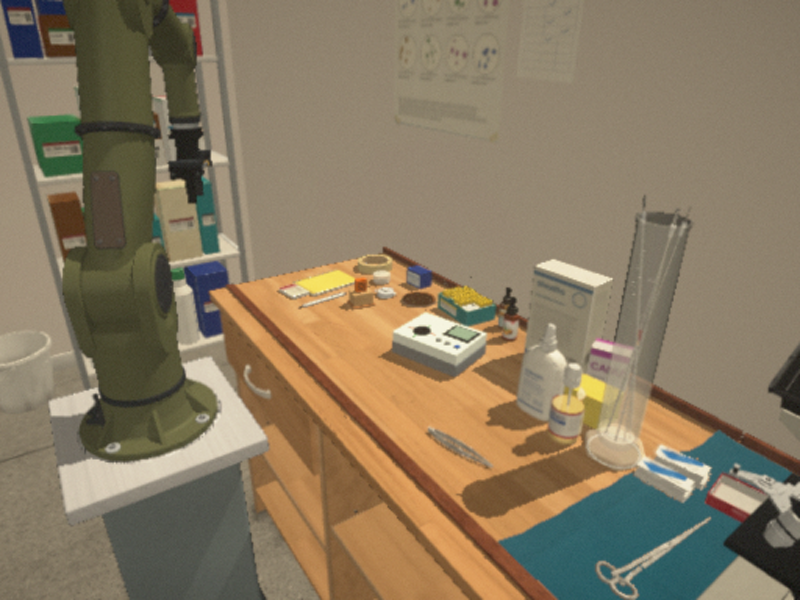

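The scene picture (800 px wide) shows the logger at about (440,342) with its cap at (422,330). The orange key is at (361,285) in its stand at (361,298). The pen, notebook and lens tissue lie just behind the stand.

```bash
python3 - <<'E'
from h import *
a=cv2.imread("pics/side0.png");cv2.imwrite("pics/side0b.png",cv2.resize(a,(800,600),interpolation=cv2.INTER_CUBIC))
c=imaging.get_calibration("scene");s=.64
print("cap",at(c,(422*s,330*s),.055),"stand",at(c,(361*s,298*s),.02),"key",at(c,(361*s,285*s),.055))
E
```

```text
cap [ 0.51874175 -0.0825872   0.055     ] stand [0.53221155 0.1893003  0.02      ] key [0.53264955 0.18854115 0.055     ]
```

View pics/side0b.png

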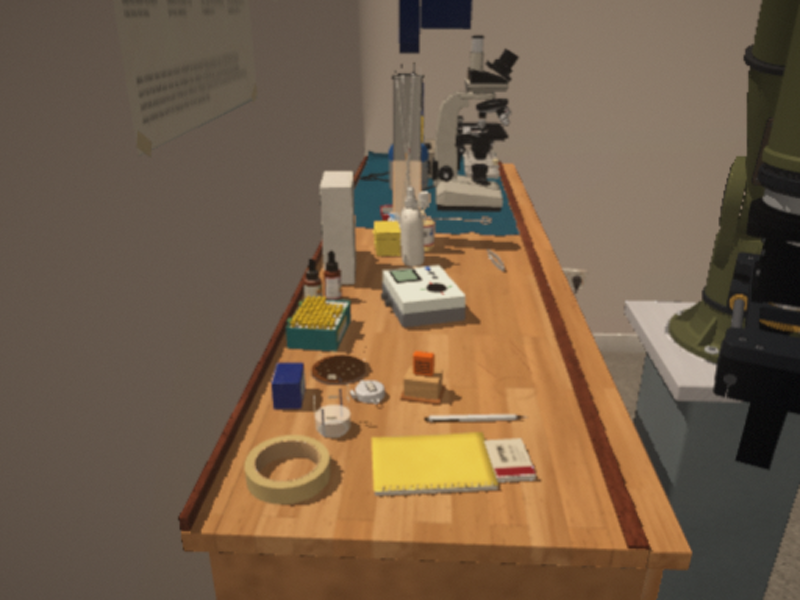

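The side view (800 px wide) shows the key at (424,363) in its stand at (423,385), with the pen at (472,418) behind it. The cap is at (436,288). Nothing tall stands close to the stand, so I'm moving above it for a close look.

```bash
python3 -m crank '[{"x":-0.2,"y":-0.13,"turn":-0.2},{"x":-0.406,"y":-0.256,"turn":-0.43},{"x":-0.406,"y":-0.256,"turn":-0.43},{"x":-0.406,"y":-0.256,"turn":-0.43},{"x":-0.406,"y":-0.256,"turn":-0.43},{"x":-0.406,"y":-0.256,"turn":-0.43},{"x":-0.406,"y":-0.256,"turn":-0.43},{"x":-0.406,"y":-0.256,"turn":-0.43},{"x":-0.406,"y":-0.256,"turn":-0.43},{"x":-0.406,"y":-0.256,"turn":-0.43},{"x":-0.406,"y":-0.256,"turn":-0.43}]'
python3 - <<'E'
from h import *
o=env.get_obs();print(o["tool_pos"],o["tool_rot"],o["qpos"])
c=imaging.get_calibration("wrist");a=imaging.read_camera("wrist")[:,:,::-1]
print(c["position"],c["attitude"],proj(c,(.533,.189,.04)))
cv2.imwrite("pics/w1.png",a);cv2.imwrite("pics/w1b.png",cv2.resize(a,(800,600),interpolation=cv2.INTER_CUBIC))
E
```

```text
[0.27016274 0.59078546 0.24073409] [-1.79918023e+02  6.29539739e-03  1.55432162e+02] [-64.6221933   18.42957177  -4.01594036  83.15607154   1.29649722
  78.54163291  -3.26005456]
[0.19908288 0.62298457 0.38320534] [-16.35058119   0.07735139  65.36297919] [106.83164296 405.92727822]invalid input
```

View pics/w1b.png

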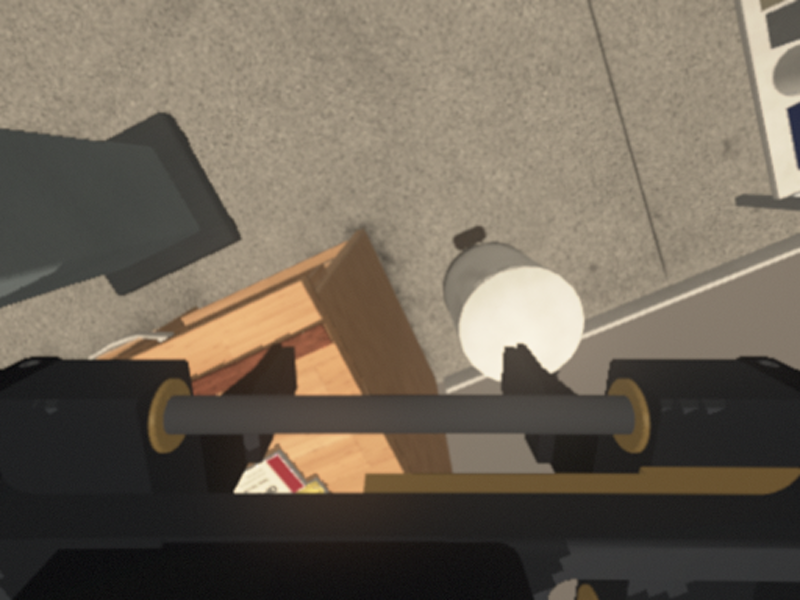

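The call was refused, probably because every key is required. The wrist view looks out to the tool's +x side, so the viewing pose should be about 0.1 m beyond the key in x.

```bash
python3 -m crank '[{"x":-0.1,"y":-0.04,"z":0,"turn":-0.18},{"x":-0.504,"y":-0.212,"z":0,"turn":-0.43},{"x":-0.504,"y":-0.212,"z":0,"turn":-0.43},{"x":-0.504,"y":-0.212,"z":0,"turn":-0.43},{"x":-0.504,"y":-0.212,"z":0,"turn":-0.43},{"x":-0.504,"y":-0.212,"z":0,"turn":-0.43},{"x":-0.504,"y":-0.212,"z":0,"turn":-0.43},{"x":-0.504,"y":-0.212,"z":0,"turn":-0.43},{"x":-0.504,"y":-0.212,"z":0,"turn":-0.43},{"x":-0.504,"y":-0.212,"z":0,"turn":-0.43},{"x":-0.504,"y":-0.212,"z":0,"turn":-0.43},{"x":-0.504,"y":-0.212,"z":0,"turn":-0.43}]'
python3 - <<'E'
from h import *
o=env.get_obs();print(o["qpos"])
c=imaging.get_calibration("wrist");a=imaging.read_camera("wrist")[:,:,::-1]
print(c["position"],c["attitude"],proj(c,(.533,.189,.04)))
cv2.imwrite("pics/w2.png",a);cv2.imwrite("pics/w2b.png",cv2.resize(a,(800,600),interpolation=cv2.INTER_CUBIC))
E
```

```text
time_s: 1.7
tool_pos: [0.6395, 0.1911, 0.2415]
tool_rot: [179.9, -0.0, -179.7]
force: [0.1, -0.3, -0.8]
grip_width: 0.0869
grasp_force: 0.0
[-26.67836485  20.44816612  10.28574379  80.80233112  -3.71231731
  79.08499228  73.92809328]
[0.56144554 0.19055438 0.38408111] [-1.63107929e+01 -5.14116564e-02  9.01804189e+01] [253.46914156  88.73316755]
```

View pics/w2b.png

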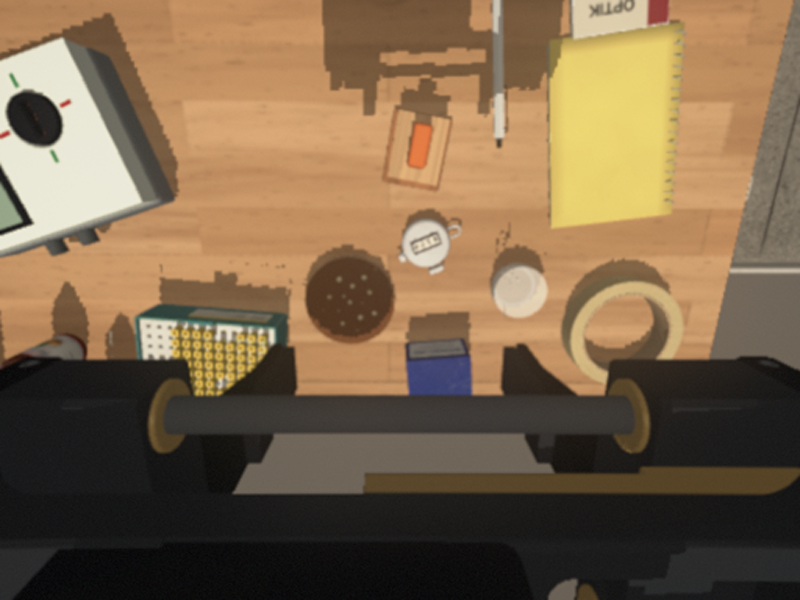

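The wrist view (800 px wide) shows the key's grip at (420,145) on its stand, with the long side nearly vertical in the picture. The cap is at (35,118) with green marks at (13,79) and (54,156) and red marks at (66,103) and (3,135). The counter is at (427,242) and the pen tip at (499,143).

```bash
cat > m.py <<'E'
from h import *
def blob(img,lo,hi,near,rad):
    h=cv2.cvtColor(img,cv2.COLOR_BGR2HSV);m=cv2.inRange(h,lo,hi)
    yy,xx=np.mgrid[:m.shape[0],:m.shape[1]];m[(xx-near[0])**2+(yy-near[1])**2>rad**2]=0
    n,l,s,ce=cv2.connectedComponentsWithStats(m)
    return [(int(s[i,4]),ce[i].round(1),l==i) for i in np.argsort(-s[1:,4])+1][:5] if n>1 else []
E
python3 - <<'E'
from m import *
a=cv2.imread("pics/w2.png");c=imaging.get_calibration("wrist")
b=blob(a,(3,190,120),(13,255,255),(269,93),25);print(b[0][:2])
ys,xs=np.nonzero(b[0][2]);P=np.array([at(c,(x,y),.069)[:2] for x,y in zip(xs,ys)])
r=cv2.minAreaRect((P*1000).astype(np.float32));print("key",r)
for near in [(8,51),(35,100)]:
    for q in blob(a,(40,80,40),(85,255,220),near,12)[:2]:print("green",q[:2],at(c,q[1],.052))
for near in [(42,66),(2,86)]:
    for q in blob(a,(0,120,60),(8,255,255),near,8)[:2]+blob(a,(170,120,60),(180,255,255),near,8)[:2]:print("red",q[:2],at(c,q[1],.052))
for q in blob(a,(0,0,0),(180,255,60),(22,75),22)[:2]:print("cap",q[:2],at(c,q[1],.055))
# block top corners (800px)
for p in [(392,106),(452,117),(438,189),(384,181)]:print("stand foot?",at(c,np.array(p)*.64,.006).round(4))
cr=a[60:130,225:315];cc=a[30:120,0:110]
cv2.imwrite("pics/crop.png",np.hstack([cv2.resize(cr,(400,311),interpolation=cv2.INTER_CUBIC),cv2.resize(cc,(380,311),interpolation=cv2.INTER_CUBIC)]))
E
```

```text
Traceback (most recent call last):
IndexError: list index out of range
```

```bash
python3 - <<'E'
from m import *
a=cv2.imread("pics/w2.png");c=imaging.get_calibration("wrist")
h=cv2.cvtColor(a,cv2.COLOR_BGR2HSV);print(h[93,265:274].tolist(), h[51,4:13].tolist(),h[66,38:46].tolist())
b=blob(a,(0,185,100),(12,255,255),(269,93),25);print([q[:2] for q in b])
if b:
    ys,xs=np.nonzero(b[0][2]);P=np.array([at(c,(x,y),.069)[:2] for x,y in zip(xs,ys)])
    print("key",cv2.minAreaRect((P*1000).astype(np.float32)))
for near in [(8,51),(35,100)]:
    for q in blob(a,(40,80,40),(85,255,220),near,12)[:2]:print("green",q[:2],at(c,q[1],.052))
for near in [(42,66),(2,86)]:
    for q in blob(a,(0,120,60),(8,255,255),near,8)[:2]+blob(a,(170,120,60),(180,255,255),near,8)[:2]:print("red",q[:2],at(c,q[1],.052))
for q in blob(a,(0,0,0),(180,255,60),(22,75),22)[:2]:print("cap",q[:2],at(c,q[1],.055))
for p in [(392,106),(452,117),(438,189),(384,181)]:print("foot?",at(c,np.array(p)*.64,.006).round(4),"top?",at(c,np.array(p)*.64,.035).round(4))
cr=a[60:130,225:315];cc=a[30:120,0:110]
cv2.imwrite("pics/crop.png",np.hstack([cv2.resize(cr,(400,311),interpolation=cv2.INTER_CUBIC),cv2.resize(cc,(380,311),interpolation=cv2.INTER_CUBIC)]))
E
```

```text
[[10, 179, 226], [10, 177, 229], [10, 177, 229], [11, 178, 229], [11, 178, 228], [11, 178, 229], [11, 179, 228], [10, 179, 225], [10, 181, 214]] [[26, 24, 232], [26, 24, 233], [29, 29, 225], [49, 52, 185], [61, 94, 146], [58, 82, 149], [44, 43, 196], [30, 28, 224], [27, 23, 232]] [[9, 77, 212], [4, 122, 193], [2, 159, 184], [2, 178, 179], [2, 164, 179], [4, 130, 183], [7, 91, 198], [13, 55, 221]]
[]
green (10, array([ 8.5, 51. ])) [ 0.49711932 -0.08211948  0.052     ]
green (7, array([34.3, 99.3])) [ 0.54729928 -0.06587029  0.052     ]
red (13, array([41.4, 65.8])) [ 0.51163263 -0.0496648   0.052     ]
red (13, array([ 2.4, 85.8])) [ 0.53305982 -0.09838706  0.052     ]
cap (866, array([21.7, 75.4])) [ 0.52218741 -0.07156588  0.055     ]
foot? [0.5052 0.1853 0.006 ] top? [0.5095 0.1857 0.035 ]
foot? [0.5134 0.2353 0.006 ] top? [0.5171 0.2318 0.035 ]
foot? [0.5713 0.2254 0.006 ] top? [0.5705 0.2227 0.035 ]
foot? [0.5647 0.1783 0.006 ] top? [0.5645 0.1792 0.035 ]
```

View pics/crop.png

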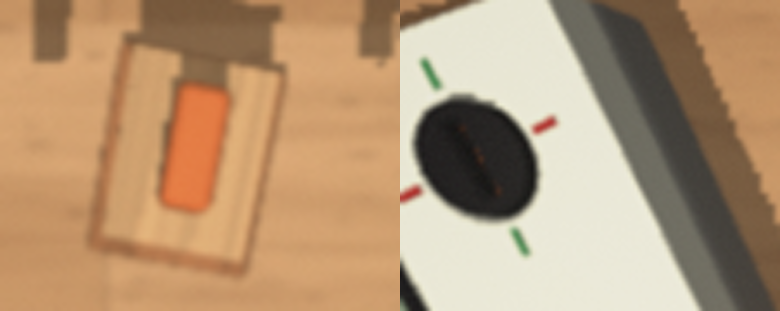

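The crops show the key's grip centred on its block and the cap's slot on the green line, so the cap is open. Next I'll compute the key's pose.

```bash
python3 - <<'E'
from m import *
a=cv2.imread("pics/w2.png");c=imaging.get_calibration("wrist");o=env.get_obs()
b=blob(a,(0,165,110),(13,255,255),(269,93),25);print([q[:2] for q in b])
ys,xs=np.nonzero(b[0][2]);P=np.array([at(c,(x,y),.069)[:2] for x,y in zip(xs,ys)])
r=cv2.minAreaRect((P*1000).astype(np.float32));print("key",r)
Q=P-P.mean(0);w,v=np.linalg.eigh(Q.T@Q);print("mean",P.mean(0),"dir",np.degrees(np.arctan2(*v[::-1,1])))
print(totool(o,[*P.mean(0),.0525]))
E
```

```text
[(307, array([268.2,  92.5]))]
key ((539.6778564453125, 205.0926513671875), (12.531862258911133, 28.817028045654297), 79.25675964355469)
mean [0.53942906 0.20520967] dir 169.5686052823439
[0.09998275 0.01450158 0.18920462]
```

The key is at (0.5395, 0.2052), its grip measures 13 x 29 mm as it should, and it agrees with the stand centre. Approaching above it.

```bash
python3 -m crank '[{"x":0.05,"y":0.007,"z":0.04,"turn":0.1},{"x":0.1,"y":0.0145,"z":0.08,"turn":0.188},{"x":0.1,"y":0.0145,"z":0.13,"turn":0.188},{"x":0.1,"y":0.0145,"z":0.13,"turn":0.188},{"x":0.1,"y":0.0145,"z":0.13,"turn":0.188},{"x":0.1,"y":0.0145,"z":0.13,"turn":0.188}]' 0.04 30
python3 - <<'E'
from h import *
o=env.get_obs();print(totool(o,[.5395,.2052,.058]),o["tool_rot"])
E
```

```text
time_s: 2.5
tool_pos: [0.5427, 0.2038, 0.1142]
tool_rot: [179.9, 0.2, 169.3]
force: [0.9, 0.2, 0.5]
grip_width: 0.0418
grasp_force: 0.0
[0.00366688 0.00066269 0.05623418] [179.85088675   0.22421972 169.271033  ]
```

```bash
python3 -m crank '[{"x":0,"y":0,"z":0.02,"turn":0},{"x":0,"y":0,"z":0.02,"turn":0},{"x":0,"y":0,"z":0.02,"turn":0}]'
python3 - <<'E'
from h import *
o=env.get_obs();print(totool(o,[.5395,.2052,.058]),o["tool_rot"])
E
```

```text
time_s: 2.88
tool_pos: [0.5415, 0.2034, 0.0929]
tool_rot: [179.9, 0.1, 169.3]
force: [1.4, -0.5, 1.1]
grip_width: 0.0402
grasp_force: 0.0
[0.00233301 0.00139838 0.03486495] [1.79937228e+02 8.84643431e-02 1.69276556e+02]
```

```bash
python3 -m crank '[{"x":0.0023,"y":0.0014,"z":0.01,"turn":0},{"x":0.0023,"y":0.0014,"z":0.034,"turn":0},{"x":0.0023,"y":0.0014,"z":0.034,"turn":0},{"x":0.0023,"y":0.0014,"z":0.034,"turn":0},{"x":0.0023,"y":0.0014,"z":0.034,"turn":0}]'
python3 - <<'E'
from h import *
o=env.get_obs();print(totool(o,[.5395,.2052,.058]),o["tool_rot"])
cv2.imwrite("pics/s3.png",imaging.read_camera("side")[:,:,::-1])
E
```

```text
time_s: 3.5
tool_pos: [0.5391, 0.2052, 0.0585]
tool_rot: [179.9, 0.1, 169.3]
force: [1.0, 0.1, 0.2]
grip_width: 0.0402
grasp_force: 0.0
[-4.03997548e-04  5.45577553e-05  4.88667265e-04] [1.79948768e+02 6.87007225e-02 1.69295731e+02]
```

```bash
python3 -m crank '[{"x":0,"y":0,"z":0,"turn":0},{"x":0,"y":0,"z":0,"turn":0},{"x":0,"y":0,"z":0,"turn":0},{"x":0,"y":0,"z":0,"turn":0},{"x":0,"y":0,"z":0,"turn":0},{"x":0,"y":0,"z":0,"turn":0}]' 0 50
```

```text
time_s: 4.3
tool_pos: [0.5385, 0.2051, 0.0576]
tool_rot: [180.0, 0.0, 169.3]
force: [0.3, 0.7, 0.8]
grip_width: 0.0137
grasp_force: 50.0
```

Gripped: the opening is 13.7 mm and the grip 50 N. Lifting, then moving to a view near the cap.

```bash
python3 -m crank '[{"x":0,"y":0,"z":-0.01,"turn":0},{"x":0,"y":0,"z":-0.04,"turn":0},{"x":0,"y":0,"z":-0.09,"turn":0},{"x":0,"y":0,"z":-0.142,"turn":0},{"x":-0.03,"y":-0.05,"z":-0.142,"turn":-0.15},{"x":-0.07,"y":-0.1,"z":-0.142,"turn":-0.3},{"x":-0.11,"y":-0.15,"z":-0.142,"turn":-0.45},{"x":-0.147,"y":-0.2,"z":-0.142,"turn":-0.53},{"x":-0.147,"y":-0.211,"z":-0.142,"turn":-0.53},{"x":-0.147,"y":-0.211,"z":-0.142,"turn":-0.53},{"x":-0.147,"y":-0.211,"z":-0.142,"turn":-0.53},{"x":-0.147,"y":-0.211,"z":-0.142,"turn":-0.53}]'
python3 - <<'E'
from m import *
o=env.get_obs();print(o["qpos"].round(1))
c=imaging.get_calibration("wrist");a=imaging.read_camera("wrist")[:,:,::-1].copy()
import json;json.dump({k:np.array(v).tolist() for k,v in c.items()},open("c4.json","w"))
cv2.imwrite("pics/w4.png",a);p=proj(c,(.522,-.074,.055));print(p)
x,y=(int(max(0,min(v,m))) for v,m in zip(p-[80,60],(352,264)));print("crop",x,y)
cv2.imwrite("pics/w4b.png",cv2.resize(a[y:y+120,x:x+160],(800,600),interpolation=cv2.INTER_CUBIC))
E
```

```text
time_s: 5.8
tool_pos: [0.6436, -0.027, 0.1998]
tool_rot: [179.9, 0.0, -160.1]
force: [0.7, -0.5, -0.2]
grip_width: 0.0134
grasp_force: 50.0
[-12.5  19.1  15.9  87.9  -5.4  73.8 113.9]
[251.54589627  56.99506563]
crop 171 0
```

View pics/w4b.png

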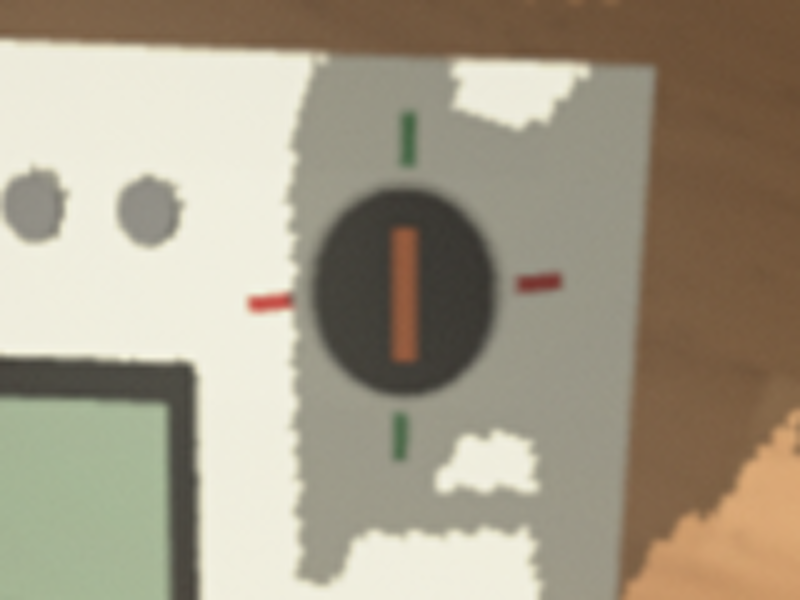

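The view shows the cap at crop (405,291), with its slot from (405,228) to (404,362). The green marks are at (408,139) and (400,437), the red at (271,303) and (539,284). The crop is 5x from (171,0).

```bash
python3 - <<'E'
from m import *
import json;c=json.load(open("c4.json"));a=cv2.imread("pics/w4.png");o=env.get_obs()
f=lambda u,v,z:at(c,(171+(u+.5)/5-.5,(v+.5)/5-.5),z)[:2]
dg=lambda d:np.degrees(np.arctan2(d[1],d[0]))%180
s=[f(405,228,.047),f(404,362,.047)];g=[f(408,139,.052),f(400,437,.052)];r=[f(271,303,.052),f(539,284,.052)]
for n,q in zip("slot green red".split(),(s,g,r)):print(n,(q[0]+q[1])/2,dg(q[0]-q[1]),np.linalg.norm(q[0]-q[1]))
# cap outline fit at z=.055
pts=[]
for q in blob(a,(0,0,0),(180,255,100),(252,58),26)[:1]:
    m=q[2].astype(np.uint8);k,_=cv2.findContours(m,cv2.RETR_EXTERNAL,cv2.CHAIN_APPROX_NONE)
    P=np.array([at(c,p[0],.055)[:2] for p in max(k,key=len)]);print("cap",cv2.minEnclosingCircle((P*1000).astype(np.float32)))
    A=np.c_[2*P,np.ones(len(P))];print("fit",np.linalg.lstsq(A,(P**2).sum(1),rcond=None)[0][:2])
E
```

```text
slot [ 0.52219726 -0.0740784 ] 19.097844512069514 0.024227155684745715
green [ 0.52247758 -0.07404332] 17.861581981138016 0.052874339318296854
red [ 0.52260285 -0.0738163 ] 113.46707643308507 0.05276613880881371
cap ((523.0326538085938, -73.7805404663086), 18.103708267211914)
fit [ 0.5230423  -0.07365123]
```

The cap is at (0.5225, -0.074). The slot lies at about 19° and the red line at about -66.5°, roughly 1.49 rad clockwise. Moving above it.

```bash
python3 - <<'E'
from h import *
o=env.get_obs();print(totool(o,[.5225,-.0739,.125]),o["tool_rot"])
cv2.imwrite("pics/sd5.png",imaging.read_camera("side")[:,:,::-1])
E
```

```text
[ 0.1297063  -0.00263951  0.07470139] [ 1.79959168e+02  2.23885409e-02 -1.60167928e+02]
```

```bash
python3 -m crank '[{"x":0.05,"y":-0.001,"z":0.02,"turn":0.02},{"x":0.1,"y":-0.0026,"z":0.05,"turn":0.02},{"x":0.1297,"y":-0.0026,"z":0.0745,"turn":0.02},{"x":0.1297,"y":-0.0026,"z":0.0745,"turn":0.02},{"x":0.1297,"y":-0.0026,"z":0.0745,"turn":0.02},{"x":0.1297,"y":-0.0026,"z":0.0745,"turn":0.02},{"x":0.1297,"y":-0.0026,"z":0.0745,"turn":0.02},{"x":0.1297,"y":-0.0026,"z":0.0745,"turn":0.02},{"x":0.1297,"y":-0.0026,"z":0.0745,"turn":0.02}]'
python3 - <<'E'
from h import *
o=env.get_obs();print(totool(o,[.5225,-.0739,.125]),o["tool_rot"],o["qpos"].round(1))
ims=[]
for n in("scene","side"):
    c=imaging.get_calibration(n);a=imaging.read_camera(n)[:,:,::-1];p=proj(c,(.5225,-.0739,.075)).astype(int)
    ims.append(cv2.resize(a[p[1]-40:p[1]+40,p[0]-27:p[0]+27],(400,593),interpolation=cv2.INTER_CUBIC))
cv2.imwrite("pics/p6.png",np.hstack(ims))
E
```

```text
time_s: 7.02
tool_pos: [0.5227, -0.0757, 0.1251]
tool_rot: [-180.0, 0.0, -161.5]
force: [0.4, 0.0, -0.4]
grip_width: 0.0134
grasp_force: 50.0
[-4.00709761e-04  1.72985075e-03  9.34088986e-05] [-1.79998911e+02  7.65843762e-03 -1.61475594e+02] [-10.7   8.8  17.5 109.2  -3.   62.4 116.5]
```

View pics/p6.png

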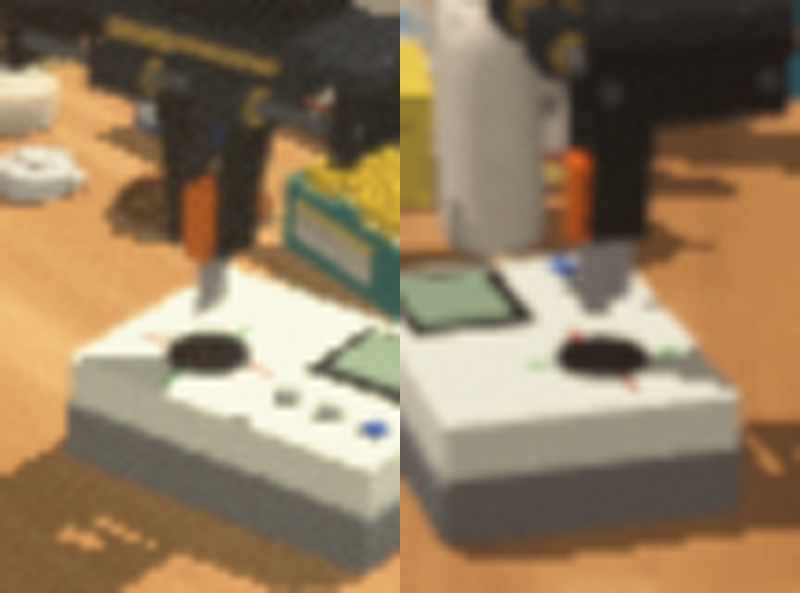

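Both views show the blade straight above the cap: tip at (205,308) over the cap at (208,353) in the left view, and (605,308) over (603,357) in the right. I'll correct y by 1.7 mm and lower gently.

```bash
python3 -m crank '[{"x":-0.0003,"y":0.0017,"z":0.006,"turn":0},{"x":-0.0003,"y":0.0017,"z":0.012,"turn":0},{"x":-0.0003,"y":0.0017,"z":0.016,"turn":0},{"x":-0.0003,"y":0.0017,"z":0.016,"turn":0},{"x":-0.0003,"y":0.0017,"z":0.016,"turn":0}]'
python3 - <<'E'
from h import *
o=env.get_obs();print(totool(o,[.5225,-.0739,.0966]),o["tool_rot"])
E
```

```text
time_s: 7.75
tool_pos: [0.5223, -0.0741, 0.1091]
tool_rot: [-180.0, 0.0, -161.5]
force: [-0.2, 0.3, 0.3]
grip_width: 0.0135
grasp_force: 50.0
[-0.00020131  0.00012324  0.01252599] [-1.79997061e+02  1.05273779e-02 -1.61483915e+02]
```

Position is good. Lowering slowly towards the slot's floor, which should come at TCP z of about 0.0966.

```bash
python3 -m crank '[{"x":0,"y":0,"z":0.002,"turn":0},{"x":0,"y":0,"z":0.004,"turn":0},{"x":0,"y":0,"z":0.006,"turn":0},{"x":0,"y":0,"z":0.008,"turn":0},{"x":0,"y":0,"z":0.009,"turn":0},{"x":0,"y":0,"z":0.009,"turn":0}]'
```

```text
time_s: 8.5
tool_pos: [0.5222, -0.074, 0.1]
tool_rot: [180.0, -0.0, -161.5]
force: [-1.2, 0.3, 0.4]
grip_width: 0.0136
grasp_force: 50.0
```

The tip is 4.6 mm below the cap's top with no force, so the blade is in the slot. Going on to the floor and pressing in small steps.

```bash
python3 -m crank '[{"x":0,"y":0,"z":0.001,"turn":0},{"x":0,"y":0,"z":0.002,"turn":0},{"x":0,"y":0,"z":0.003,"turn":0},{"x":0,"y":0,"z":0.004,"turn":0},{"x":0,"y":0,"z":0.005,"turn":0},{"x":0,"y":0,"z":0.005,"turn":0}]'
```

```text
time_s: 9.25
tool_pos: [0.5223, -0.0741, 0.0957]
tool_rot: [180.0, 0.0, -161.5]
force: [-2.5, -0.2, 5.6]
grip_width: 0.0134
grasp_force: 50.0
```

```bash
python3 -m crank '[{"x":0,"y":0,"z":0.0005,"turn":0},{"x":0,"y":0,"z":0.001,"turn":0},{"x":0,"y":0,"z":0.0015,"turn":0},{"x":0,"y":0,"z":0.0015,"turn":0}]'
```

```text
time_s: 9.75
tool_pos: [0.5224, -0.074, 0.0943]
tool_rot: [180.0, 0.0, -161.5]
force: [-2.5, 0.9, 5.2]
grip_width: 0.0134
grasp_force: 50.0
```

The spring contact came at about the expected height. There's a small lateral load, so I'll shift 0.4 mm along the slot and press on in 1 mm calls.

```bash
python3 -m crank '[{"x":0.0004,"y":0,"z":0.0005,"turn":0},{"x":0.0004,"y":0,"z":0.001,"turn":0},{"x":0.0004,"y":0,"z":0.001,"turn":0},{"x":0.0004,"y":0,"z":0.001,"turn":0}]'
```

```text
time_s: 10.25
tool_pos: [0.5223, -0.0741, 0.0936]
tool_rot: [180.0, 0.1, -161.5]
force: [-1.4, 1.3, 5.9]
grip_width: 0.0134
grasp_force: 50.0
```

```bash
python3 -m crank '[{"x":0,"y":0,"z":0.0005,"turn":0},{"x":0,"y":0,"z":0.001,"turn":0},{"x":0,"y":0,"z":0.001,"turn":0}]'
```

```text
time_s: 10.62
tool_pos: [0.5223, -0.074, 0.0926]
tool_rot: [180.0, 0.1, -161.5]
force: [-2.0, 0.1, 6.5]
grip_width: 0.0138
grasp_force: 50.0
```

```bash
python3 -m crank '[{"x":0,"y":0,"z":0.0005,"turn":0},{"x":0,"y":0,"z":0.001,"turn":0},{"x":0,"y":0,"z":0.001,"turn":0}]'
```

```text
time_s: 11.0
tool_pos: [0.5223, -0.074, 0.0918]
tool_rot: [180.0, 0.1, -161.5]
force: [-3.4, 1.4, 8.0]
grip_width: 0.0134
grasp_force: 50.0
```

```bash
python3 -m crank '[{"x":0,"y":0,"z":0.0005,"turn":0},{"x":0,"y":0,"z":0.001,"turn":0},{"x":0,"y":0,"z":0.001,"turn":0}]'
```

```text
time_s: 11.38
tool_pos: [0.5224, -0.0741, 0.0915]
tool_rot: [180.0, 0.1, -161.5]
force: [-3.7, 0.6, 11.4]
grip_width: 0.0138
grasp_force: 50.0
```

Force is climbing while the height hardly moves, so the stop seems close. A smaller step next.

```bash
python3 -m crank '[{"x":0,"y":0,"z":0.0005,"turn":0},{"x":0,"y":0,"z":0.0007,"turn":0},{"x":0,"y":0,"z":0.0007,"turn":0}]'
```

```text
time_s: 11.75
tool_pos: [0.5225, -0.0741, 0.0913]
tool_rot: [180.0, 0.1, -161.5]
force: [-4.9, 1.2, 14.9]
grip_width: 0.0135
grasp_force: 50.0
```

At the stop with 14.9 N. Turning the first half clockwise (positive turn).

```bash
python3 -m crank '[{"x":0,"y":0,"z":0,"turn":0.08},{"x":0,"y":0,"z":0,"turn":0.18},{"x":0,"y":0,"z":0,"turn":0.3},{"x":0,"y":0,"z":0,"turn":0.4},{"x":0,"y":0,"z":0,"turn":0.4}]'
python3 -c "
from h import *
o=env.get_obs();print(o['wrist_torque'],o['qpos'].round(1))"
```

```text
time_s: 12.38
tool_pos: [0.5232, -0.074, 0.0914]
tool_rot: [179.9, 0.2, 175.6]
force: [-2.9, 0.5, 14.2]
grip_width: 0.0139
grasp_force: 50.0
[0.17449964 0.94309182 0.0732873 ] [-12.7  11.1  19.7 111.1  -4.4  58.3  94.6]
```

Turning easily: 0.07 N m at 14 N. Continuing.

```bash
python3 -m crank '[{"x":0,"y":0,"z":0,"turn":0.12},{"x":0,"y":0,"z":0,"turn":0.24},{"x":0,"y":0,"z":0,"turn":0.36},{"x":0,"y":0,"z":0,"turn":0.48},{"x":0,"y":0,"z":0,"turn":0.6},{"x":0,"y":0,"z":0,"turn":0.6}]'
python3 -c "
from h import *
o=env.get_obs();print(o['wrist_torque'],o['qpos'].round(1))"
```

```text
time_s: 13.12
tool_pos: [0.5232, -0.0739, 0.0913]
tool_rot: [179.9, 0.1, 141.2]
force: [-4.2, 1.8, 15.5]
grip_width: 0.0135
grasp_force: 50.0
[0.20004327 0.89561352 0.00523874] [-16.1  11.3  23.4 111.2  -5.3  58.4  60.9]
```

```bash
python3 -m crank '[{"x":0,"y":0,"z":0,"turn":0.12},{"x":0,"y":0,"z":0,"turn":0.24},{"x":0,"y":0,"z":0,"turn":0.36},{"x":0,"y":0,"z":0,"turn":0.45},{"x":0,"y":0,"z":0,"turn":0.52},{"x":0,"y":0,"z":0,"turn":0.52}]'
python3 -c "
from h import *
o=env.get_obs();print(o['wrist_torque'],o['qpos'].round(1))"
```

```text
time_s: 13.88
tool_pos: [0.5233, -0.0738, 0.0913]
tool_rot: [179.8, 0.0, 111.4]
force: [-3.2, 1.4, 14.1]
grip_width: 0.0132
grasp_force: 50.0
[0.16484131 0.92662552 0.06977743] [-19.   11.5  26.8 111.3  -6.1  58.4  31.9]
```

Turned 87° with low torque. Drawing the key up and looking at the cap from a view point on the way back.

```bash
python3 -m crank '[{"x":0,"y":0,"z":-0.003,"turn":0},{"x":0,"y":0,"z":-0.006,"turn":0},{"x":0,"y":0,"z":-0.01,"turn":0},{"x":0,"y":0,"z":-0.018,"turn":0},{"x":0,"y":0,"z":-0.04,"turn":0},{"x":0,"y":0,"z":-0.09,"turn":0},{"x":0,"y":0,"z":-0.11,"turn":0},{"x":-0.05,"y":0,"z":-0.11,"turn":0},{"x":-0.1,"y":0,"z":-0.11,"turn":0},{"x":-0.12,"y":0,"z":-0.11,"turn":0},{"x":-0.12,"y":0,"z":-0.11,"turn":0}]'
python3 - <<'E'
from m import *
c=imaging.get_calibration("wrist");a=imaging.read_camera("wrist")[:,:,::-1].copy()
import json;json.dump({k:np.array(v).tolist() for k,v in c.items()},open("c5.json","w"))
cv2.imwrite("pics/w7.png",a);p=proj(c,(.5225,-.074,.055));print(p)
x,y=(int(max(0,min(v,m))) for v,m in zip(p-[80,60],(352,264)));print("crop",x,y)
cv2.imwrite("pics/w7b.png",cv2.resize(a[y:y+120,x:x+160],(800,600),interpolation=cv2.INTER_CUBIC))
E
```

```text
time_s: 15.25
tool_pos: [0.5648, -0.1881, 0.1986]
tool_rot: [-179.9, 0.0, 111.2]
force: [-0.3, 0.8, -0.9]
grip_width: 0.014
grasp_force: 50.0
[257.93355848  65.86890542]
crop 177 5
```

View pics/w7b.png

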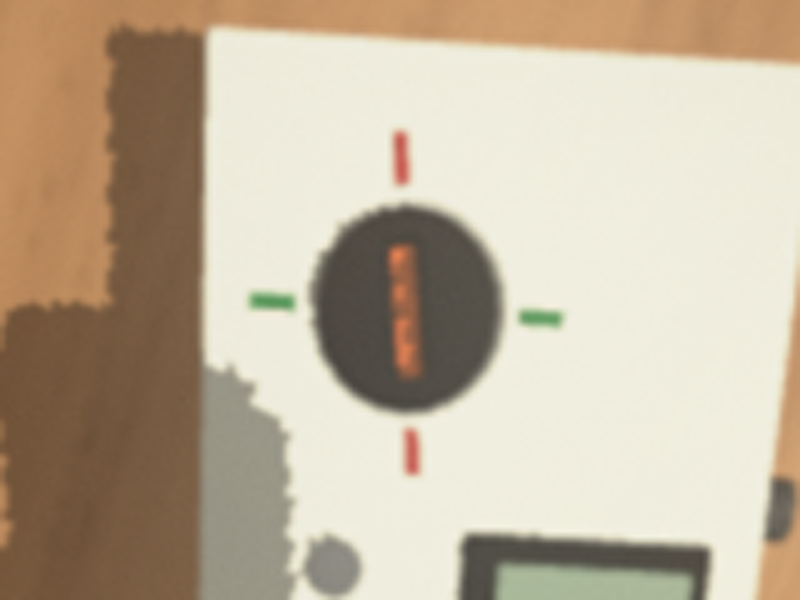

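The picture shows the slot, (402,245) to (409,375), lying on the red marks at (401,157) and (412,452), so the cap is locked. Heading back above the stand.

```bash
python3 - <<'E'
from h import *
o=env.get_obs();print(totool(o,[.5385,.2051,.0576]),o["tool_rot"])
E
```

```text
[0.37395282 0.11799145 0.14103951] [-1.79907327e+02 -5.16404947e-02  1.11338508e+02]
```

```bash
python3 -m crank '[{"x":0.05,"y":0.016,"z":0,"turn":-0.13},{"x":0.1,"y":0.032,"z":0,"turn":-0.26},{"x":0.15,"y":0.047,"z":0,"turn":-0.4},{"x":0.2,"y":0.063,"z":0,"turn":-0.54},{"x":0.25,"y":0.079,"z":0,"turn":-0.68},{"x":0.3,"y":0.095,"z":0,"turn":-0.82},{"x":0.35,"y":0.11,"z":0,"turn":-0.95},{"x":0.374,"y":0.118,"z":0.02,"turn":-1.014},{"x":0.374,"y":0.118,"z":0.06,"turn":-1.014},{"x":0.374,"y":0.118,"z":0.07,"turn":-1.014},{"x":0.374,"y":0.118,"z":0.07,"turn":-1.014},{"x":0.374,"y":0.118,"z":0.07,"turn":-1.014}]'
python3 -m crank '[{"x":0,"y":0,"z":0.01,"turn":0},{"x":0,"y":0,"z":0.01,"turn":0},{"x":0,"y":0,"z":0.01,"turn":0}]'
python3 - <<'E'
from h import *
o=env.get_obs();print(totool(o,[.5385,.2051,.0576]),o["tool_rot"])
ims=[]
for n in("scene","side"):
    c=imaging.get_calibration(n);a=imaging.read_camera(n)[:,:,::-1];p=proj(c,(.5385,.2051,.06)).astype(int)
    ims.append(cv2.resize(a[p[1]-40:p[1]+40,p[0]-27:p[0]+27],(400,593),interpolation=cv2.INTER_CUBIC))
cv2.imwrite("pics/p8.png",np.hstack(ims))
E
```

```text
time_s: 16.8
tool_pos: [0.5399, 0.2051, 0.1303]
tool_rot: [179.9, 0.1, 169.5]
force: [0.6, 0.2, 0.3]
grip_width: 0.0139
grasp_force: 50.0
time_s: 17.18
tool_pos: [0.539, 0.2054, 0.119]
tool_rot: [180.0, 0.0, 169.5]
force: [0.2, -0.4, 0.3]
grip_width: 0.0138
grasp_force: 50.0
[ 0.00042156 -0.00036116  0.06139899] [1.79992815e+02 8.39867741e-03 1.69524211e+02]
```

View pics/p8.png

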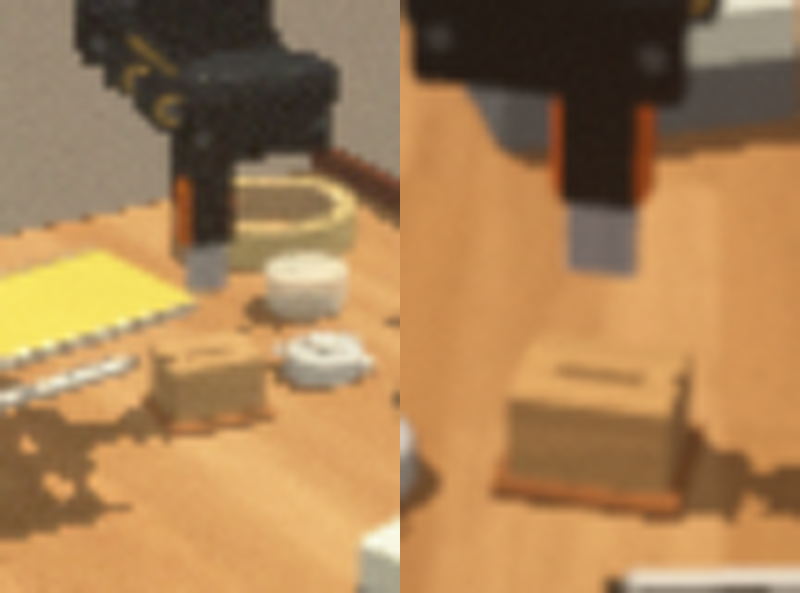

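The blade hangs upright and above the pocket in both views: tip (205,285) over the pocket (210,352) in the left, and tip (602,270) over (603,374) in the right. Lowering.

```bash
python3 -m crank '[{"x":0.0004,"y":-0.0004,"z":0.01,"turn":0},{"x":0.0004,"y":-0.0004,"z":0.02,"turn":0},{"x":0.0004,"y":-0.0004,"z":0.028,"turn":0},{"x":0.0004,"y":-0.0004,"z":0.034,"turn":0},{"x":0.0004,"y":-0.0004,"z":0.04,"turn":0},{"x":0.0004,"y":-0.0004,"z":0.04,"turn":0}]'
```

```text
time_s: 18.02
tool_pos: [0.5382, 0.2049, 0.0784]
tool_rot: [-180.0, -0.0, 169.5]
force: [0.9, 0.4, -1.0]
grip_width: 0.0135
grasp_force: 50.0
```

In the pocket with no force. Lowering the rest of the way.

```bash
python3 -m crank '[{"x":0,"y":0,"z":0.006,"turn":0},{"x":0,"y":0,"z":0.012,"turn":0},{"x":0,"y":0,"z":0.016,"turn":0},{"x":0,"y":0,"z":0.019,"turn":0},{"x":0,"y":0,"z":0.0203,"turn":0},{"x":0,"y":0,"z":0.0205,"turn":0},{"x":0,"y":0,"z":0.0205,"turn":0}]'
```

```text
time_s: 18.9
tool_pos: [0.5386, 0.2051, 0.0585]
tool_rot: [180.0, 0.0, 169.5]
force: [0.5, -1.2, -0.6]
grip_width: 0.0137
grasp_force: 50.0
```

Down another 1 mm until it touches, then open.

```bash
python3 -m crank '[{"x":0,"y":0,"z":0.0006,"turn":0},{"x":0,"y":0,"z":0.0012,"turn":0},{"x":0,"y":0,"z":0.0012,"turn":0}]'
python3 -m crank '[{"x":0,"y":0,"z":0,"turn":0},{"x":0,"y":0,"z":0,"turn":0},{"x":0,"y":0,"z":0,"turn":0},{"x":0,"y":0,"z":0,"turn":0}]' 0.04
python3 -m crank '[{"x":0,"y":0,"z":-0.01,"turn":0},{"x":0,"y":0,"z":-0.03,"turn":0},{"x":0,"y":0,"z":-0.07,"turn":0},{"x":0,"y":0,"z":-0.13,"turn":0},{"x":0,"y":0,"z":-0.15,"turn":0},{"x":-0.06,"y":0,"z":-0.15,"turn":0},{"x":-0.1,"y":0,"z":-0.15,"turn":0},{"x":-0.1,"y":0,"z":-0.15,"turn":0},{"x":-0.1,"y":0,"z":-0.15,"turn":0}]'
python3 - <<'E'
from h import *
ims=[]
for n in("wrist","side"):
    c=imaging.get_calibration(n);a=imaging.read_camera(n)[:,:,::-1];p=np.maximum(proj(c,(.5385,.2051,.05)).astype(int),[27,40])
    ims.append(cv2.resize(a[p[1]-40:p[1]+40,p[0]-27:p[0]+27],(400,593),interpolation=cv2.INTER_CUBIC))
cv2.imwrite("pics/p9.png",np.hstack(ims))
E
```

```text
time_s: 19.27
tool_pos: [0.5386, 0.2052, 0.0576]
tool_rot: [180.0, 0.0, 169.5]
force: [-0.7, -1.0, 3.3]
grip_width: 0.0139
grasp_force: 50.0
time_s: 19.77
tool_pos: [0.5384, 0.2051, 0.0571]
tool_rot: [-180.0, -0.0, 169.5]
force: [-0.6, -0.1, 0.3]
grip_width: 0.0382
grasp_force: 0.0
time_s: 20.9
tool_pos: [0.6362, 0.1872, 0.2073]
tool_rot: [180.0, -0.0, 169.5]
force: [-0.4, 0.1, -0.1]
grip_width: 0.0399
grasp_force: 0.0
```

View pics/p9.png

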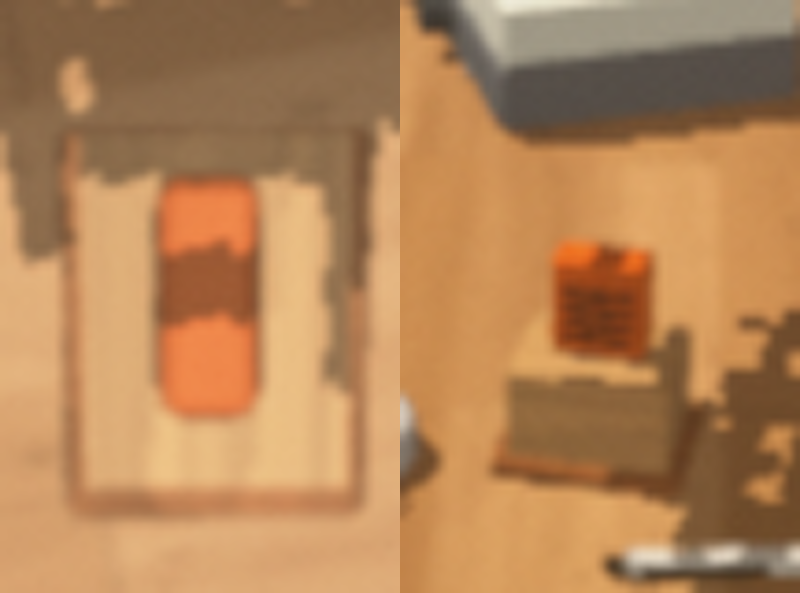

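The key stands seated and upright in its stand, grip at (208,295) in the wrist crop and (603,300) in the side crop. The robot is clear.

```bash
python3 -c "
from cell import env;print(env.sign_off())"
```

```text
the job is handed in; nothing more can be done
None
```

The cap is locked with its slot on the red marks, the key is back upright in its stand, and the job was handed in at about 21 s; the highest press I read was 15.5 N, and no verdict came back.

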